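Gauge a model column: go, then no-go

ROBOT

A 6-joint arm with a two-finger parallel gripper is mounted at the origin on the work surface. World frame = base frame: x ahead of the robot, y to its left, z up, the work surface at z = 0. Lengths are in m, angles in rad, forces in N, time in s.
With the tool pointing down it reaches from about 0.35 to 0.975 m from the base axis. Payload 4.9 kg.
Tool frame: the origin (TCP) lies on the front face of the gripper's body, between the roots of the fingers; the fingertips stand 73 mm ahead of it and the grasp point (between the pads) lies 54 mm ahead of it (tip_extent is the distance from the TCP to the fingertips, in m); y points along the fingers, x is the direction in which the jaws open and shut, and the axes are right-handed (so a half turn about y gives the same grasp; the last joint's range is limited). The gripper opens to 85 mm and grips with 20 to 120 N. Pads are 22 mm wide; open, the fingers measure 114 mm over their backs; the gripper's body (76 mm by 85 mm) begins 54 mm behind the grasp point. The pads swing forward as they close: fully open they stand 13 mm farther back than shut.
Start: joints at [-1.316, 0.053, 1.613, -0, 1.476, -0.119], TCP at [0.228, -0.582, 0.304] pointing down, gripper open.
Joint ranges: [-3.01, 3.01], [-1.01, 2.22], [0.06, 2.58], [-1.02, 4.17], [0.09, 2.62], [-3.14, 3.14]. Speed limits (rad/s): [2.57, 2.57, 3.14, 3.14, 3.14, 3.14].

INTERFACE

Orientations are given as a unit quaternion [w, x, y, z].
In Python, from plant import state, grab_frame, camera_info, job_done, tip_extent gives the robot as it stands.
- The arm moves only by the tool carry_out, never from a script. Its argument "rows" is a list that holds one entry, the list of rows, each a list of 7 numbers: the turn, a rotation vector about the world's x, y, z as a fraction of full scale, then the shift along the world's x, y, z as a fraction of full scale, then the finger opening in mm, from 0 to 85.4. A call has 1 to 5 rows; each row shifts and turns the commanded pose from where the row before left it; what a row does not reach is not made up. Full scale, the value 1, is 40 mm for a shift and 4 degrees for a turn. A row lasts 1/10 s, in which the tool goes at most 50 mm and 8.59 degrees, less where a joint would pass 70% of its speed; a pose out of reach is approached as far as the arm can. A call with a number of a shift or a turn outside -1 to 1 is refused whole. A call with a gripper value outside its range is refused whole. The fingers move at their own pace and stop on an object; the grip force is fixed at half the most. Time passes only in rows, so rows that do not move let the fingers close. It gives the time, the measured TCP pose, the force and the opening at its end, in the units of the state.
- state(): the state, without advancing time (a new reading comes with each control period).
- grab_frame(name): name is "side" or "top"; returns the picture (480x640x3 uint8, blue, green, red); there is no depth.
- camera_info(name): a dict with "intrinsics" (3x3 intrinsics, pixels), "xyz" and "rotation" of the camera in the world. Camera axes: x right, y down, z forward; pixel columns grow to the right and rows downward; lengths in m; the calibration is good to about 2 mm. A picture is of the moment at which its call begins. camera_info takes no time and is no camera call.
- job_done(): hands the job in, once; it reports no verdict.
The state is a dict: "time": time; "joint_pos": joint angles; "joint_vel": joint speeds; "joint_efforts": joint torques, N m; "tool_pos": TCP position; "tool_rot": TCP orientation; "contact_force": force on the tool from outside, world axes, zero at the start; "ft_torque": the same for the moment, N m; "gripper_width": opening from 0.0 (shut) to 1.0 (fully open).
Only numpy, scipy, OpenCV 4.12 (cv2) and the standard library are available. Lean on these libraries where they do the work, as an engineer would, in place of code of your own. Each camera call takes 0.05 s, during which the arm holds its last target.

TASK

Three round wooden model columns stand on the bench beside a dark steel go/no-go thickness gauge. Take the column of middle thickness, lower it upright to the bench in front of the gauge's flared mouth and push it along, keeping its foot down at the bench, right through the wide go gap and on until it presses firmly against the narrow no-go gap, which must stop it. Leave it standing free there, against the no-go gap, and leave the other two columns where they are.

Things in the scene. Friction and masses are not known exactly. Their poses are not given: they have to be found in the camera images.
- column_medium_center (a point): The column of middle thickness, the one to gauge: 36 mm in diameter, 130 mm high, 65 to 120 g. Loose, round, plain wood, standing upright on the bench; as high as the other two columns. This point is its centre, 65 mm above its foot; z points up its axis.
- column_thin_center (a point): The thin column, to be left alone: 20 mm in diameter, 130 mm high. Loose, round, plain wood, standing upright on the bench; as high as the other two columns. This point is its centre, 65 mm above its foot; z points up its axis.
- column_thick_center (a point): The thick column, to be left alone: 60 mm in diameter, 130 mm high. Loose, round, plain wood, standing upright on the bench; as high as the other two columns. This point is its centre, 65 mm above its foot; z points up its axis.
- gauge: Fixed dark steel gauge: two cheeks 35 mm high form a straight open-topped channel along its y; flat floor level with the bench. Origin: bench height, centre line, z up. Push along -y. Flared mouth y +85 (94 mm wide) to +45 mm; go gap 50 wide, +45 to +15; chamber 66 wide, +15 to -45; no-go gap 24 wide, -45 to -75. Its corners stop the 36 mm column rigidly, axis at y = -32. Outside about 112 wide.
Not all that is in view belongs to the job. Leave any yellow look-alike of the gauge alone.

How it is judged:
On the way, in this order (a step that is already met when the one before it is completed fails the run):
1. the middle column is upright and down at the bench (foot less than 15 mm above it) in front of the gauge's mouth or in its flare, before the go gap (y of column_medium_center in the frame of gauge between 0.056 and 0.2 m and x of column_medium_center in the frame of gauge between -0.035 and 0.035 m and height (world z) of column_medium_center below 0.08 m and angle between column_medium_center's own z axis and vertical below 0.25 rad), for 0.05 s.
2. it passes, still upright and low, through the go gap (y of column_medium_center in the frame of gauge between 0.012 and 0.046 m and x of column_medium_center in the frame of gauge between -0.013 and 0.013 m and height (world z) of column_medium_center below 0.08 m and angle between column_medium_center's own z axis and vertical below 0.25 rad), for 0.02 s.
3. through the go gap and in the chamber, it is pressed against the no-go gap with more than 2 N and does not pass (y of column_medium_center in the frame of gauge between -0.044 and -0.02 m and x of column_medium_center in the frame of gauge between -0.013 and 0.013 m and height (world z) of column_medium_center below 0.08 m and angle between column_medium_center's own z axis and vertical below 0.25 rad and contact force between column_medium and gauge above 2 N), for 0.05 s.
At the end, for the whole second after the job is handed in: The middle column stands upright (within 6 deg), released and at rest on the bench in the gauge chamber, at the no-go gap: axis within 15 mm of where that gap stops it and of the centre line. Thin and thick columns within 30 mm of their starts (y of column_medium_center in the frame of gauge between -0.044 and -0.017 m and x of column_medium_center in the frame of gauge between -0.015 and 0.015 m and angle between column_medium_center's own z axis and vertical below 0.1 rad and height (world z) of column_medium_center between 0.06 and 0.07 m and linear speed of column_medium below 0.02 m/s and distance of each of column_thin_center, column_thick_center from where it was at the start of the episode below 0.03 m); the robot touches nothing.
It fails at once if the thin or the thick column is knocked over or moved by more than 30 mm (distance of any of column_thin_center, column_thick_center from where it was at the start of the episode above 0.03 m).
It also fails if it takes over 45 s, if anything falls off the work surface, if the arm or the gripper's body presses on something with over 40 N, if the wrist force passes 120 N, or if a joint passes its speed limit or range.

## Working session

There is one attempt and no reset: what is moved stays moved. The work goes in short steps, Python scripts to look and compute and a tool call to move; the robot and the scene stay as the last step left them, time stands still between calls to the robot, and variables do not carry over. Pictures are saved under pics/ and viewed, and the job is handed in when it is done.

Besides the shell and the picture viewer there is one more tool, called after "Emit:" as name([rows], argument=value, ...), one row to a line, values as JSON. carry_out: Moves the arm, as the interface text tells. Shift numbers are shares of 40 mm and turn numbers shares of 4 degrees, none past 1 either way. Its arguments: {"type":"object","properties":{"rows":{"type":"array"}},"required":["rows"]}

```bash
mkdir -p pics; ls
python3 - <<'E'
from plant import *
import cv2
for n in("side","top"):
    cv2.imwrite(f"pics/{n}0.png",grab_frame(n)); i=camera_info(n); print(n,i)
s=state();print(s["time"],s["tool_pos"],s["tool_rot"],s["gripper_width"],s["contact_force"],tip_extent)
E
```

```text
pics
side {'intrinsics': array([[558.70113319,   0.        , 323.73411636],
       [  0.        , 558.70113319, 233.43836857],
       [  0.        ,   0.        ,   1.        ]]), 'xyz': array([-0.15741807,  0.70560834,  0.75469906]), 'rotation': array([ 0.16358932, -0.34478307,  0.822865  , -0.42101825])}
top {'intrinsics': array([[476.60087353,   0.        , 315.1897499 ],
       [  0.        , 476.60087353, 244.09317285],
       [  0.        ,   0.        ,   1.        ]]), 'xyz': array([0.38051504, 0.03292351, 0.99896718]), 'rotation': array([-0.03058216,  0.71540539, -0.69776322,  0.01965559])}
0.1 [ 0.22812811 -0.58140633  0.30275563] [ 0.58464799 -0.58375572  0.39887561 -0.3978872 ] 1.0008322011225363 [-0.94901062  0.11761219  0.30037965] 0.0726
```

View pics/side0.png

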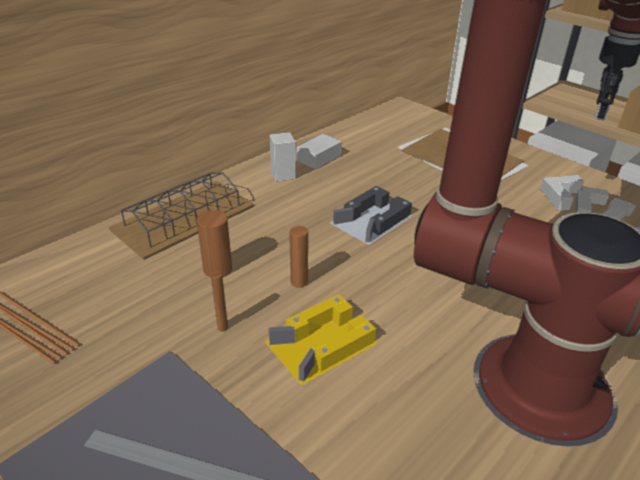

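View pics/top0.png

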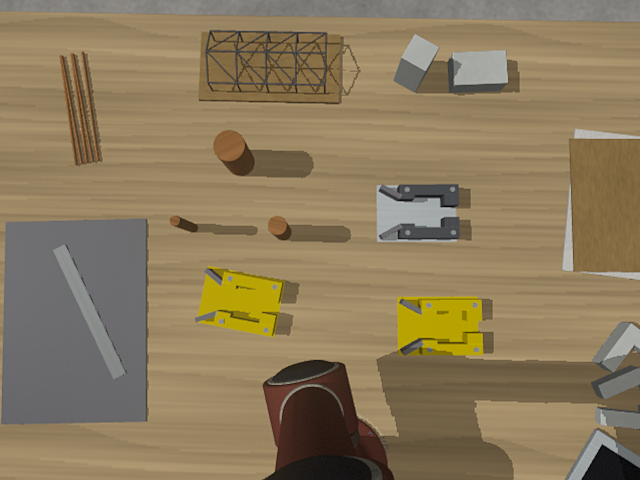

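```bash
cat > h.py <<'E'
import numpy as np,cv2
from plant import camera_info
from scipy.spatial.transform import Rotation as R
def ray(n,p,z):
    i=camera_info(n);w,x,y,q=i["rotation"];M=R.from_quat([x,y,q,w]).as_matrix()
    d=M@np.linalg.solve(i["intrinsics"],np.array([p[0],p[1],1.]))
    c=i["xyz"];return c+d*(z-c[2])/d[2]
def proj(n,P):
    i=camera_info(n);w,x,y,q=i["rotation"];M=R.from_quat([x,y,q,w]).as_matrix()
    v=i["intrinsics"]@(M.T@(np.array(P)-i["xyz"]));return v[:2]/v[2]
E
python3 - <<'E'
from h import *
im=cv2.imread("pics/top0.png")
a=cv2.resize(im[165:260,365:485],None,fx=6,fy=6,interpolation=cv2.INTER_CUBIC);cv2.imwrite("pics/g.png",a)
b=cv2.resize(im[120:250,160:310],None,fx=4.5,fy=4.5,interpolation=cv2.INTER_CUBIC);cv2.imwrite("pics/c.png",b)
s=cv2.imread("pics/side0.png");cv2.imwrite("pics/gs.png",cv2.resize(s[170:260,270:430],None,fx=5,fy=5,interpolation=cv2.INTER_CUBIC))
hsv=cv2.cvtColor(im,cv2.COLOR_BGR2HSV)
for p in((230,147),(278,227),(177,222),(300,200),(440,190),(430,210)):print(p,hsv[p[1],p[0]])
E
```

```text
(230, 147) [ 15 151 135]
(278, 227) [ 15 152 143]
(177, 222) [ 14 144 126]
(300, 200) [ 19  90 159]
(440, 190) [102  16  78]
(430, 210) [ 96   7 171]
```

View pics/g.png

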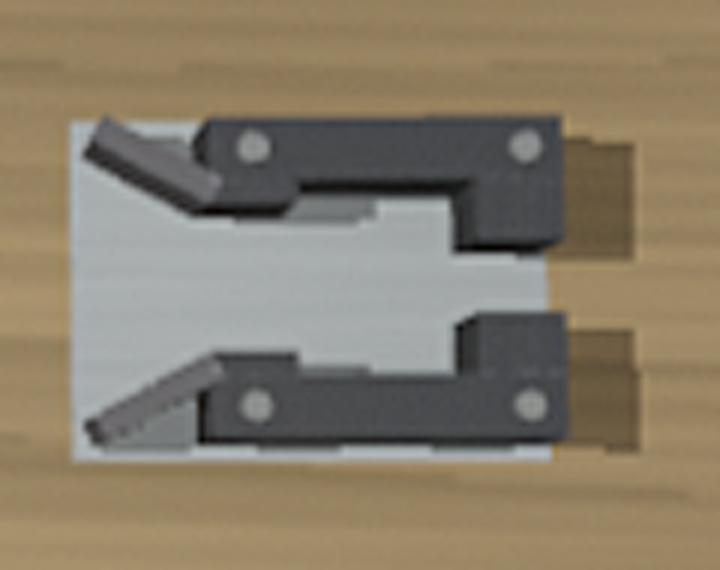

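View pics/c.png

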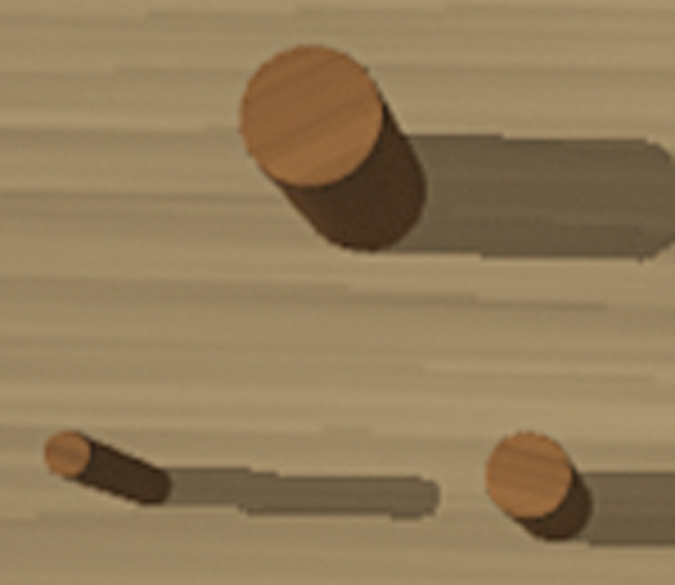

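View pics/gs.png

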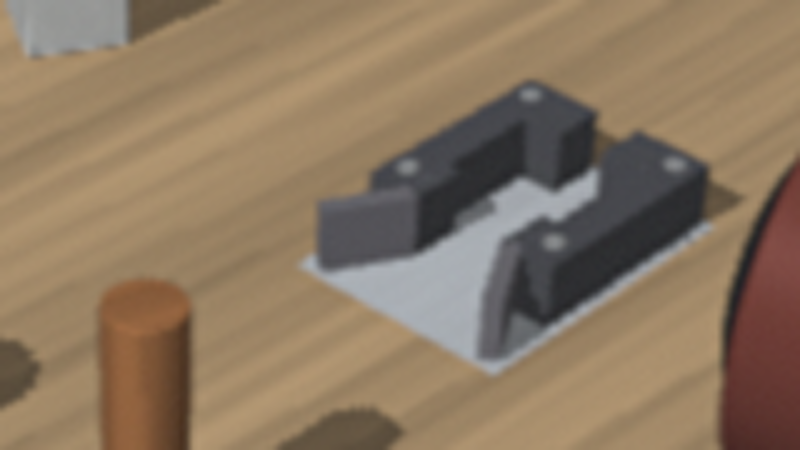

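Run:
```python
from h import *
f=lambda u,v:((u+.5)/6-.5+365,(v+.5)/6-.5+165)
S=[ray("top",f(*p),.035) for p in((253,147),(526,146),(257,406),(531,405),(562,180),(566,375),(210,140),(207,405))]
for s in S:print(s.round(4))
a=(S[0]+S[2])/2;b=(S[1]+S[3])/2;d=(b-a)[:2];L=np.linalg.norm(d);d/=L
print("dir push",d,"angle from -y deg",np.degrees(np.arctan2(d[0],-d[1])),L,"mid",(a+b)/2)
back=(S[4]+S[5])/2
o=a[:2]+d*(np.dot(back[:2]-a[:2],d)-.075); print("origin",o, "front y",[-(np.dot(s[:2]-o,d)) for s in S])
f2=lambda p:proj("side",[*p,.035])
print("side proj screws from top", [((proj("side",s)-[270,170])*5).round(0) for s in S[:4]])
# corners of white plate z=0
for p in((70,122),(72,460),(551,460)):print(ray("top",f(*p),0).round(4))
im=cv2.imread("pics/top0.png");hsv=cv2.cvtColor(im,cv2.COLOR_BGR2HSV)
m=cv2.inRange(hsv,(8,120,105),(18,255,255));m[:,:150]=0;m[:120]=0;m[250:]=0;m[:,320:]=0
n,_,st,c=cv2.connectedComponentsWithStats(m)
for k in range(1,n):
    if st[k][4]>30:
        cx=c[k];print(st[k],cx,ray("top",cx,.13).round(4), "side foot",proj("side",[*ray("top",cx,.13)[:2],0]).round(1),"side top",proj("side",ray("top",cx,.13)).round(1))
from plant import state
w,x,y,z=state()["tool_rot"];print(R.from_quat([x,y,z,w]).as_matrix().round(3))
```

```text
[ 0.5659 -0.1351  0.035 ]
[ 0.5684 -0.2275  0.035 ]
[ 0.4776 -0.1375  0.035 ]
[ 0.4801 -0.2296  0.035 ]
[ 0.557  -0.2397  0.035 ]
[ 0.4906 -0.2413  0.035 ]
[ 0.568  -0.1205  0.035 ]
[ 0.4775 -0.1206  0.035 ]
dir push [ 0.02710326 -0.99963264] angle from -y deg 1.5530925490332905 0.09227073239329693 mid [ 0.52299308 -0.18240356  0.035     ]
origin [ 0.5225344 -0.1654863] front y [np.float64(0.029210804261276143), np.float64(-0.06319092413394813), np.float64(0.029212975218466924), np.float64(-0.06292676117290269), np.float64(-0.07508895792563283), np.float64(-0.07491104207436716), np.float64(0.04375318407531227), np.float64(0.046048414521113065)]
side proj screws from top [array([406., 161.]), array([530.,  88.]), array([553., 236.]), array([674., 158.])]
[ 0.5801 -0.0767  0.    ]
[ 0.4606 -0.0794  0.    ]
[ 0.4646 -0.2462  0.    ]
[213 130  32  31 772] [228.46243523 145.29792746] [0.6225 0.2132 0.13  ] side foot [217.9 267.9] side top [211.8 216.8]
[170 216  10  10  79] [174.32911392 220.39240506] [0.4796 0.3078 0.13  ] side foot [222.8 326.4] side top [216.2 272.8]
[268 216  19  19 286] [276.84265734 225.15384615] [0.4753 0.1184 0.13  ] side foot [299.1 280.8] side top [298.8 229.2]
[[ 0.365 -0.     0.931]
 [-0.931  0.002  0.365]
 [-0.002 -1.     0.   ]]
```

Emit:
carry_out([
  [[0,0,-0.25,0.31,0.875,0,85],[0,0,-0.25,0.31,0.875,0,85],[0,0,-0.25,0.31,0.875,0,85],[0,0,-0.25,0.31,0.875,0,85],[0,0,-0.25,0.31,0.875,0,85]],
])

```text
time: 0.6
tool_pos: [0.2904, -0.4052, 0.3032]
tool_rot: [0.566, -0.566, 0.424, -0.424]
contact_force: [0.1, 0.7, 0.0]
gripper_width: 0.996
```

Emit:
carry_out([
  [[0,0,-0.25,0.31,0.875,0,85],[0,0,-0.25,0.31,0.875,0,85],[0,0,-0.25,0.31,0.875,0,85],[0,0,-0.25,0.31,0.875,0,85],[0,0,-0.25,0.31,0.875,0,85]],
])

```text
time: 1.1
tool_pos: [0.3522, -0.2302, 0.3034]
tool_rot: [0.547, -0.547, 0.448, -0.448]
contact_force: [0.7, -0.2, -0.5]
gripper_width: 0.994
```

Emit:
carry_out([
  [[0,0,-0.25,0.31,0.875,0,85],[0,0,-0.25,0.31,0.875,0,85],[0,0,-0.25,0.31,0.875,0,85],[0,0,-0.25,0.31,0.875,0,85],[0,0,-0.25,0.31,0.875,0,85]],
])

```text
time: 1.6
tool_pos: [0.4142, -0.0552, 0.3036]
tool_rot: [-0.527, 0.527, -0.471, 0.471]
contact_force: [0.1, -0.8, -0.0]
gripper_width: 0.992
```

Emit:
carry_out([
  [[0,0,-0.25,0.31,0.875,0,85],[0,0,-0.25,0.31,0.875,0,85],[0,0,-0.25,0.31,0.875,0,85],[0,0,-0.25,0.31,0.875,0,85],[0,0,0,0,0,0,85]],
])

```text
time: 2.1
tool_pos: [0.4641, 0.0863, 0.3033]
tool_rot: [0.512, -0.512, 0.489, -0.488]
contact_force: [-0.1, -0.3, 0.5]
gripper_width: 0.995
```

Emit:
carry_out([
  [[0,0,-0.3,0.28,0.8,0,85],[0,0,0,0,0,-0.98,85],[0,0,0,0,0,-0.98,85],[0,0,0,0,0,-0.8,85],[0,0,0,0,0,0,85]],
])

```text
time: 2.6
tool_pos: [0.4714, 0.1143, 0.1877]
tool_rot: [-0.502, 0.508, -0.497, 0.492]
contact_force: [-1.3, -0.1, -1.4]
gripper_width: 0.997
```

Run:
```python
from plant import *
import cv2,numpy as np
a=grab_frame("side")[180:330,180:400];b=grab_frame("top")[130:280,180:400]
cv2.imwrite("pics/1.png",np.vstack([cv2.resize(x,None,fx=2,fy=2) for x in(a,b)][:2])[:600])
print(state()["tool_pos"],state()["tool_rot"])
```

```text
[0.47480774 0.11466914 0.19355017] [-0.50480301  0.50550185 -0.49500045  0.49458706]
```

View pics/1.png

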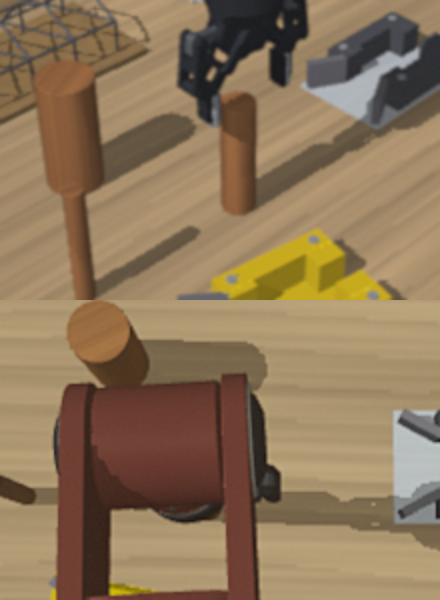

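Emit:
carry_out([
  [[0,0,0,0.01,0.1,-0.4,85],[0,0,0,0,0,-0.4,85],[0,0,0,0,0,-0.38,85],[0,0,0,0,0,0,85],[0,0,0,0,0,0,85]],
])

```text
time: 3.2
tool_pos: [0.4766, 0.1191, 0.1485]
tool_rot: [0.506, -0.504, 0.494, -0.495]
contact_force: [-0.8, -0.0, 0.0]
gripper_width: 0.996
```

Emit:
carry_out([
  [[0,0,0,0,0,0,45],[0,0,0,0,0,0,45],[0,0,0,0,0,0,45],[0,0,0,0,0,0,45],[0,0,0,0,0,0,45]],
])

```text
time: 3.7
tool_pos: [0.4754, 0.1192, 0.1464]
tool_rot: [0.505, -0.505, 0.495, -0.495]
contact_force: [-0.4, -0.1, -0.5]
gripper_width: 0.528
```

Run:
```python
from plant import *
import cv2,numpy as np
a=grab_frame("side")[180:330,180:400]
cv2.imwrite("pics/2.png",cv2.resize(a,None,fx=3,fy=3))
print(state()["tool_pos"],state()["tool_rot"])
```

```text
[0.47541861 0.11916559 0.14635457] [-0.50529303  0.50529319 -0.49463736  0.49466315]
```

View pics/2.png

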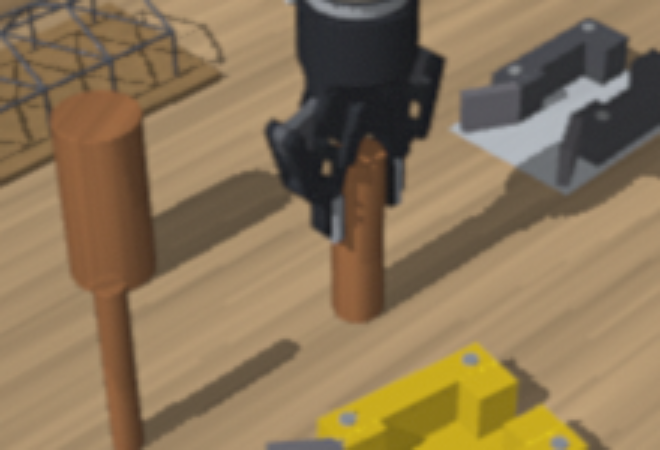

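Emit:
carry_out([
  [[0,0,0,0,0,0,20],[0,0,0,0,0,0,20],[0,0,0,0,0,0,20],[0,0,0,0,0,0,20],[0,0,0,0,0,0,20]],
])

```text
time: 4.25
tool_pos: [0.4756, 0.1192, 0.1465]
tool_rot: [0.505, -0.505, 0.495, -0.495]
contact_force: [-0.4, 1.0, 2.0]
gripper_width: 0.405
```

Emit:
carry_out([
  [[0,0,0,0,0,0.1,20],[0,0,0,0,0,0.1,20],[0,0,0,0,0,0,20],[0,0,0,0,0,0,20],[0,0,0,0,0,0,20]],
])

```text
time: 4.75
tool_pos: [0.4753, 0.1191, 0.1541]
tool_rot: [-0.505, 0.505, -0.495, 0.495]
contact_force: [-0.3, -0.0, -0.9]
gripper_width: 0.408
```

Emit:
carry_out([
  [[0,0,0,0.22,-0.6,0,20],[0,0,0,0.22,-0.6,0,20],[0,0,0,0.22,-0.6,0,20],[0,0,0,0.22,-0.6,0,20],[0,0,0,0.22,-0.6,0,20]],
])

```text
time: 5.25
tool_pos: [0.5196, -0.0018, 0.1541]
tool_rot: [-0.505, 0.505, -0.495, 0.495]
contact_force: [0.7, 0.7, -1.0]
gripper_width: 0.407
```

Emit:
carry_out([
  [[0,0,0,0,-0.6,0,20],[0,0,0,0,-0.6,0,20],[0,0,0,0,-0.3,-0.1,20],[0,0,0,0,0,0,20],[0,0,0,0,0,0,20]],
])

```text
time: 5.75
tool_pos: [0.5191, -0.0603, 0.1497]
tool_rot: [-0.505, 0.505, -0.495, 0.494]
contact_force: [-0.6, -0.3, -1.2]
gripper_width: 0.407
```

Run:
```python
from plant import *
import cv2,numpy as np
a=grab_frame("side")
cv2.imwrite("pics/3s.png",cv2.resize(a[130:300,270:450],None,fx=3.5,fy=3.5))
print(state())
```

```text
{'time': 5.8, 'joint_pos': array([-2.57754505e-01, -4.22703004e-02,  1.97818968e+00,  5.21264016e-04,
        1.20645144e+00,  1.29111077e+00]), 'joint_vel': array([ 0.00836539, -0.00457401, -0.00250052, -0.0016397 , -0.0009249 ,
       -0.00146122]), 'joint_efforts': array([-4.67204489e-01, -3.17472875e+01, -3.37688076e+01, -1.80008251e-02,
       -8.38026008e-04,  1.86121535e-03]), 'tool_pos': array([ 0.51919398, -0.06003001,  0.14995428]), 'tool_rot': array([ 0.50542035, -0.50539278,  0.49485849, -0.49420996]), 'contact_force': array([-0.02081438, -0.39188679, -1.65458942]), 'ft_torque': array([-0.02948069,  0.01129554,  0.05061176]), 'gripper_width': 0.4092687929104134}
```

View pics/3s.png

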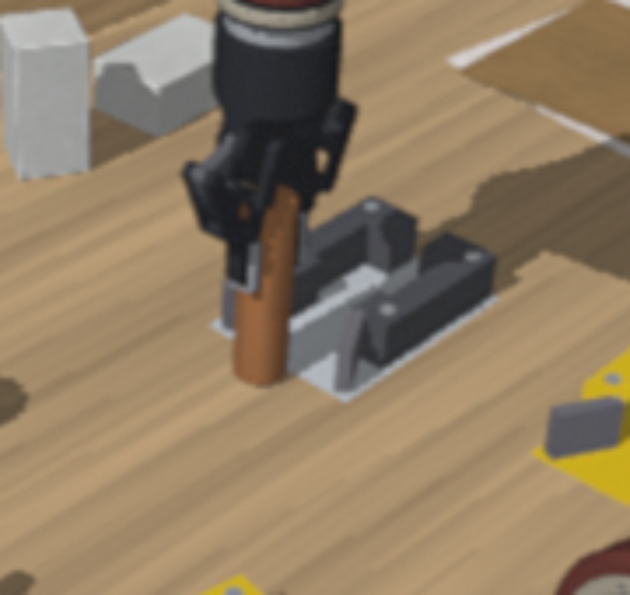

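Run:
```python
from h import *
for z in(.003,.05,.13):print(z,((proj("side",[.5192,-.060,z])-[270,130])*3.5).round(1))
im=cv2.imread("pics/3s.png");h=cv2.cvtColor(im,cv2.COLOR_BGR2HSV)
for y in range(200,381,20):
    r=np.where((h[y,200:330,0]<16)&(h[y,200:330,0]>5)&(h[y,200:330,1]>130))[0]
    print(y,r.min()+200,r.max()+200)
```

```text
0.003 [256.7 366.3]
0.05 [259.8 306.6]
0.13 [265.4 198.7]
200 278 296
220 267 294
240 264 293
260 264 292
280 263 289
300 239 288
320 238 284
340 238 283
360 236 282
380 247 274
```

Emit:
carry_out([
  [[0,0,0,0.02,-0.3,-0.05,20],[0,0,0,0.02,-0.5,0,20],[0,0,0,0.02,-0.5,0,20],[0,0,0,0.02,-0.5,0,20],[0,0,0,0,0,0,20]],
])

```text
time: 6.3
tool_pos: [0.5229, -0.1345, 0.1486]
tool_rot: [-0.505, 0.505, -0.495, 0.495]
contact_force: [-0.2, 0.5, -1.5]
gripper_width: 0.41
```

Run:
```python
from plant import *
import cv2,numpy as np
a=grab_frame("side")
cv2.imwrite("pics/4s.png",cv2.resize(a[130:300,270:450],None,fx=3.5,fy=3.5))
s=state();print(s["tool_pos"],s["contact_force"])
```

```text
[ 0.5227509  -0.13343519  0.148357  ] [-0.29762494 -0.15221664 -0.53974663]
```

View pics/4s.png

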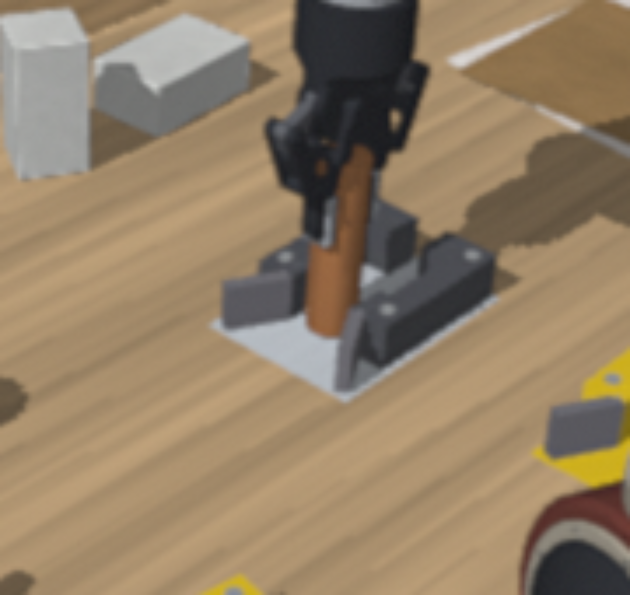

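Emit:
carry_out([
  [[0,0,0,0.01,-0.4,0,20],[0,0,0,0.01,-0.4,0,20],[0,0,0,0.01,-0.4,0,20],[0,0,0,0,-0.1,0,20],[0,0,0,0,0,0,20]],
])

```text
time: 6.85
tool_pos: [0.5238, -0.1857, 0.1483]
tool_rot: [0.505, -0.505, 0.495, -0.495]
contact_force: [-0.6, 0.5, -0.2]
gripper_width: 0.406
```

Emit:
carry_out([
  [[0,0,0,0,-0.1,0,20],[0,0,0,0,-0.05,0,20],[0,0,0,0,0,0,20]],
])

```text
time: 7.15
tool_pos: [0.5238, -0.1908, 0.1483]
tool_rot: [-0.505, 0.505, -0.495, 0.495]
contact_force: [0.5, 0.9, -0.7]
gripper_width: 0.41
```

Emit:
carry_out([
  [[0,0,0,0,-0.05,0,20],[0,0,0,0,-0.05,0,20],[0,0,0,0,0,0,20]],
])

```text
time: 7.45
tool_pos: [0.5239, -0.1949, 0.1484]
tool_rot: [0.505, -0.505, 0.495, -0.495]
contact_force: [-0.8, 0.6, -0.3]
gripper_width: 0.408
```

Emit:
carry_out([
  [[0,0,0,0,-0.04,0,20],[0,0,0,0,0,0,20]],
])

```text
time: 7.65
tool_pos: [0.5237, -0.1963, 0.1482]
tool_rot: [0.505, -0.505, 0.495, -0.494]
contact_force: [0.2, 1.4, -0.5]
gripper_width: 0.408
```

Emit:
carry_out([
  [[0,0,0,0,-0.03,0,20],[0,0,0,0,0,0,20]],
])

```text
time: 7.85
tool_pos: [0.5236, -0.1969, 0.1481]
tool_rot: [0.506, -0.505, 0.495, -0.494]
contact_force: [-1.0, 4.9, -0.1]
gripper_width: 0.403
```

Emit:
carry_out([
  [[0,0,0,0,-0.03,0,20],[0,0,0,0,0,0,20]],
])

```text
time: 8.05
tool_pos: [0.5236, -0.1974, 0.148]
tool_rot: [0.506, -0.504, 0.496, -0.493]
contact_force: [-0.8, 7.0, 2.3]
gripper_width: 0.406
```

Emit:
carry_out([
  [[0,0,0,0,-0.03,0,20],[0,0,0,0,0,0,20],[0,0,0,0,0,0,20]],
])

```text
time: 8.35
tool_pos: [0.5236, -0.1979, 0.1481]
tool_rot: [0.506, -0.504, 0.496, -0.493]
contact_force: [-1.3, 10.1, 1.8]
gripper_width: 0.408
```

Run:
```python
from plant import *
import cv2,numpy as np
a=grab_frame("side")
cv2.imwrite("pics/5s.png",cv2.resize(a[130:300,270:450],None,fx=3.5,fy=3.5))
s=state();print(s["tool_pos"],s["contact_force"])
```

```text
[ 0.52360961 -0.19787881  0.14803363] [-0.19075753  9.60084572  2.18261705]
```

View pics/5s.png

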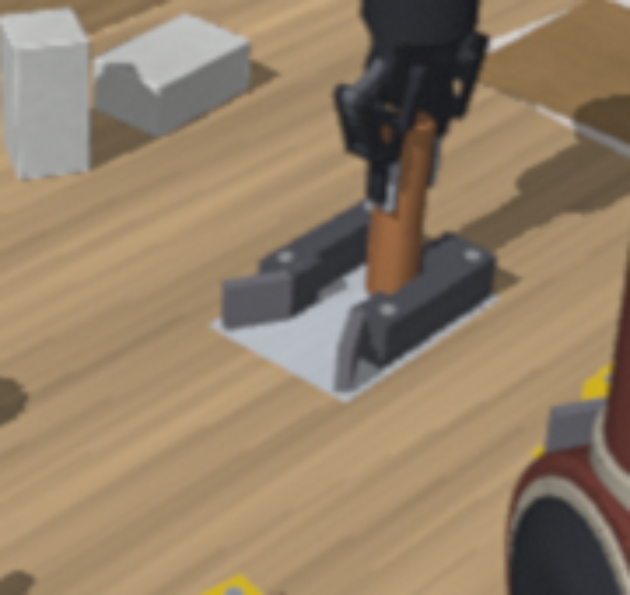

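Emit:
carry_out([
  [[0,0,0,0,0.035,0,20],[0,0,0,0,0,-0.03,20],[0,0,0,0,0,0,20]],
])

```text
time: 8.7
tool_pos: [0.5237, -0.1974, 0.1471]
tool_rot: [0.506, -0.505, 0.496, -0.494]
contact_force: [-1.6, 6.2, 2.2]
gripper_width: 0.406
```

Emit:
carry_out([
  [[0,0,0,0,0.05,0,20],[0,0,0,0,0,0,20],[0,0,0,0,0,0,20]],
])

```text
time: 9.0
tool_pos: [0.5237, -0.1965, 0.147]
tool_rot: [-0.505, 0.505, -0.495, 0.494]
contact_force: [-1.3, 2.2, 0.5]
gripper_width: 0.406
```

Emit:
carry_out([
  [[0,0,0,0,0,0,42],[0,0,0,0,0,0,48],[0,0,0,0,0,0,55],[0,0,0,0,0,0,55],[0,0,0,0,0,0,55]],
])

```text
time: 9.5
tool_pos: [0.5239, -0.1968, 0.1473]
tool_rot: [0.505, -0.505, 0.494, -0.495]
contact_force: [-0.1, -0.0, 0.5]
gripper_width: 0.646
```

Run:
```python
from plant import *
import cv2,numpy as np
a=grab_frame("side")
cv2.imwrite("pics/6s.png",cv2.resize(a[130:300,270:450],None,fx=3.5,fy=3.5))
s=state();print(s["tool_pos"],s["contact_force"])
```

```text
[ 0.52390954 -0.19676975  0.14721239] [-1.2220894  -0.30494408 -0.32470035]
```

View pics/6s.png

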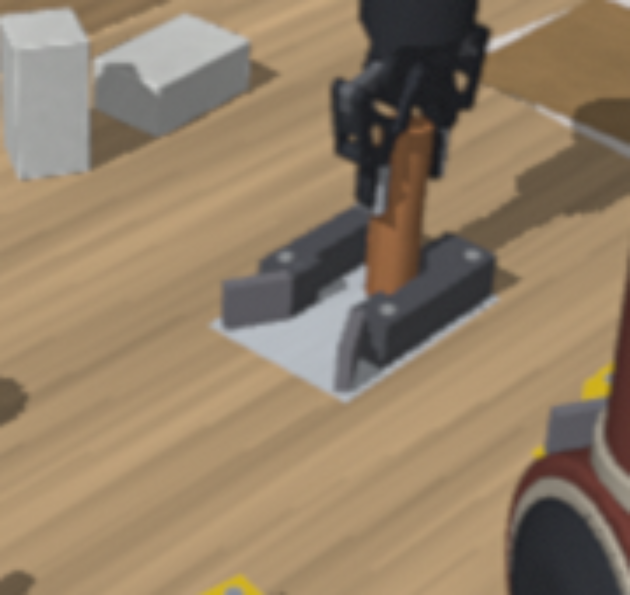

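Released and standing. I'll open fully and go straight up.

Emit:
carry_out([
  [[0,0,0,0,0,0,80],[0,0,0,0,0,0,80],[0,0,0,0,0,0,80],[0,0,0,0,0,0.4,80],[0,0,0,0,0,0.5,80]],
])

```text
time: 10.05
tool_pos: [0.5233, -0.1963, 0.1832]
tool_rot: [-0.505, 0.506, -0.495, 0.494]
contact_force: [-0.2, -0.3, -0.2]
gripper_width: 0.938
```

Emit:
carry_out([
  [[0,0,0,0,0,0.6,80],[0,0,0,0,0,0.6,80],[0,0,0,0,0,0.6,80],[0,0,0,0,0,0.6,80],[0,0,0,0,0,0.4,80]],
])

```text
time: 10.55
tool_pos: [0.5243, -0.1969, 0.2987]
tool_rot: [0.506, -0.505, 0.493, -0.496]
contact_force: [-0.0, 0.5, 0.6]
gripper_width: 0.938
```

Emit:
carry_out([
  [[0,0,0,0,-0.9,0,80],[0,0,0,0,-0.9,0,80],[0,0,0,0,-0.9,0,80],[0,0,0,0,-0.9,0,80],[0,0,0,0,0,0,80]],
])

```text
time: 11.05
tool_pos: [0.5232, -0.3442, 0.2954]
tool_rot: [-0.504, 0.505, -0.495, 0.496]
contact_force: [0.0, 1.2, 0.5]
gripper_width: 0.935
```

Run:
```python
from h import *
from plant import *
a=grab_frame("side");t=grab_frame("top")
cv2.imwrite("pics/7s.png",a);cv2.imwrite("pics/7t.png",t)
h=cv2.cvtColor(t,cv2.COLOR_BGR2HSV)
m=cv2.inRange(h,(8,120,105),(18,255,255));m[:,:150]=0;m[:120]=0;m[270:]=0;m[:,500:]=0
n,_,st,c=cv2.connectedComponentsWithStats(m)
for k in range(1,n):
    if st[k][4]>30:
        P=ray("top",c[k],.13);o=np.array([.5225,-.1655]);e=P[:2]-o
        print(st[k],P.round(4),"gauge",e@[.9996,.027],e@[-.027,.9996],"side top/foot",proj("side",P),proj("side",[*P[:2],0]))
s=state();print(s["time"],s["tool_pos"],s["contact_force"])
```

```text
[213 130  32  31 774] [0.6225 0.2132 0.13  ] gauge 0.1101558122900553 0.3758219103593612 side top/foot [211.8451602  216.77300814] [217.90119711 267.93758256]
[432 194  28  19 319] [ 0.5223 -0.195   0.13  ] gauge -0.0010133112800406706 -0.029457124385124014 side top/foot [385.27197644 164.97494089] [380.62731266 212.24238049]
[170 216  10  10  79] [0.4796 0.3078 0.13  ] gauge -0.03008013519867505 0.47423002810052167 side top/foot [216.24848259 272.77180427] [222.76630627 326.43880002]
11.15 [ 0.52356292 -0.34108529  0.29516167] [-0.3044794  -0.4745393  -0.35839498]
```

View pics/7s.png

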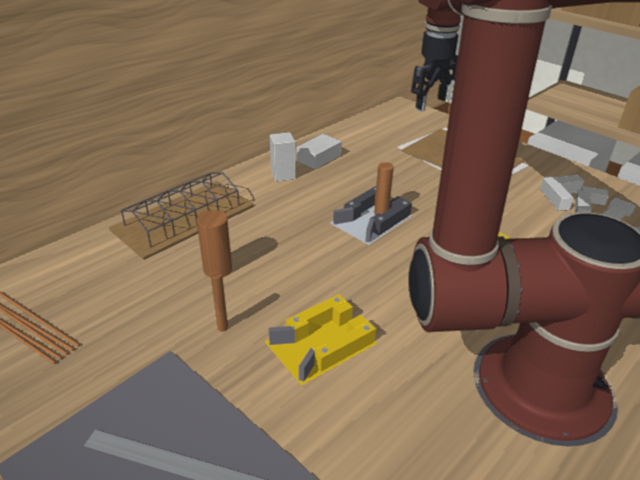

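View pics/7t.png

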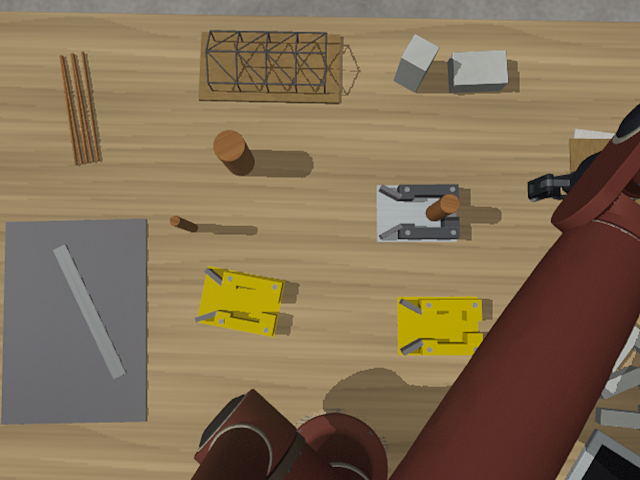

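Run:
```python
from h import *
for z,p in((.13,(450,203.5)),(.13,(450,204.5))):print(ray("top",p,z).round(4))
print(proj("top",[.5234,-.1975,.13]),proj("top",[.5234,-.1975,0]),proj("side",[.5234,-.1975,.13]),proj("side",[.5234,-.1975,0]))
t=cv2.imread("pics/7t.png");s=cv2.imread("pics/7s.png")
cv2.imwrite("pics/8.png",np.hstack([cv2.resize(t[180:245,420:475],None,fx=7,fy=7,interpolation=2)[:455],cv2.resize(s[155:220,365:420],None,fx=7,fy=7,interpolation=2)]))
```

```text
[ 0.5228 -0.1978  0.13  ]
[ 0.5209 -0.1978  0.13  ]
[449.82033131 203.14799015] [433.31066604 212.84142918] [385.60441387 164.42541576] [380.94800469 211.65104697]
```

View pics/8.png

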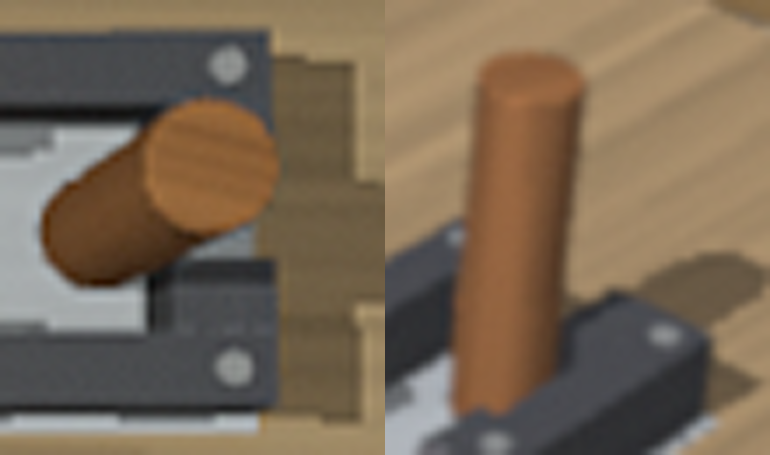

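```bash
python3 -c "
from plant import *
print(job_done())"
```

```text
the job is handed in; nothing more can be done
None
```

I took the 36 mm column, lowered it in front of the dark gauge's mouth and moved it through the go gap until the no-go gap stopped it. I then released it there and handed the job in at about 11.2 s. No verdict was reported.

- **Foot height:** I held the foot about 2–4 mm above the bench from the mouth through the go gap, rather than dragging it. It touched the bench before release.
- **Pressing:** the no-go gap stopped the column with the tool within 1 mm of the predicted place, and the wrist read about 10 N.
- **Final position:** by hand-read pixels, the top of the column images at (450, 203.5) in the top view. An upright column at the stop should appear at (449.8, 203.1). That puts its axis at gauge y of about −32 mm, within 1–2 mm of the centre line and upright.
- **Other columns:** the thin and thick columns measured exactly where they started. The arm was clear of everything.
- **One disagreement:** the automatic colour mask put the column at gauge y = −29.5 mm, because it also caught part of the column's lit side. I used the hand-read position instead.

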